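Close up the sample case: flap, then lid

ROBOT

A 7-joint arm with a two-finger parallel gripper is mounted at the origin on the work surface; the furniture and walls round the work are solid. World frame = base frame: x ahead of the robot, y to its left, z up, the work surface at z = 0. Lengths are in m, angles in degrees, forces in N, time in s.
With the tool pointing down it reaches from about 0.4 to 0.85 m from the base axis. Payload 6.9 kg.
Tool frame: the origin (TCP) lies midway between the tips of the shut fingers; the grasp point (between the pads) lies 19 mm behind it; x points along the fingers, z is the direction in which the jaws open and shut, and the axes are right-handed (so a half turn about x gives the same grasp; the last joint's range is limited). The gripper opens to 85 mm and grips with 20 to 120 N. Pads are 22 mm wide; open, the fingers measure 114 mm over their backs; the gripper's body (76 mm by 85 mm) begins 54 mm behind the grasp point. The pads swing forward as they close: fully open they stand 13 mm farther back than shut.
Start: joints at [-69.872, 29.078, -13.613, 85.955, 7.202, 65.827, -8.869], TCP at [0.152, 0.606, 0.231] pointing down, gripper open.
Joint ranges: [-176.47, 176.47], [-13.61, 117.27], [-81.72, 77.17], [0.22, 143.17], [-87.28, 267.28], [10, 112.55], [-165.47, 165.47]. Speed limits (degrees/s): [136.94, 136.94, 180, 180, 180, 180, 180].

INTERFACE

Orientations are given as a 3x3 rotation matrix whose columns are the frame's x, y, z axes.
In Python, from bench import bot, capture, camera_model gives the robot as it stands.
- The arm moves only by the tool drive_tool, never from a script. Its argument "plan" is a list that holds one entry, the list of rows, each a list of 7 numbers: the turn, a rotation vector about the tool's x, y, z as a fraction of full scale, then the shift along the tool's x, y, z as a fraction of full scale, then the opening, from 0 (shut) to 1 (fully open). A call has 1 to 10 rows; each row is the pose to reach, as a shift and turn from the pose commanded when the call began, along the tool's axes at that moment; what a row does not reach only later rows make up. Full scale, the value 1, is 0.4 m for a shift and 45 degrees for a turn. A row lasts 1/10 s, in which the tool goes at most 50 mm and 8.59 degrees, less where a joint would pass 70% of its speed; a pose out of reach is approached as far as the arm can. A call with a number of a shift or a turn outside -1 to 1 is refused whole. A call with a gripper value outside its range is refused whole. The fingers move at their own pace and stop on an object; the grip force is fixed at half the most. Time passes only in rows, so rows that repeat a pose let the fingers close. It gives the time, the measured TCP pose, the force and the opening at its end, in the units of the state.
- bot.observe(): the state, without advancing time (a new reading comes with each control period).
- capture(name): name is "scene" or "side" or "wrist"; returns the picture (384x512x3 uint8, blue, green, red); there is no depth.
- camera_model(name): a dict with "fx", "fy", "cx", "cy" (pixels), "rvec" (rotation vector, rad) and "tvec" (3), from world to camera coordinates, as OpenCV has them. Camera axes: x right, y down, z forward; pixel columns grow to the right and rows downward; lengths in m; the calibration is good to about 2 mm. A picture is of the moment at which its call begins: read the wrist's pose just before it. camera_model takes no time and is no camera call; for the wrist camera it gives the pose at the moment of the call.
- bot.close_job(): hands the job in, once; it reports no verdict.
The state is a dict: "time_s": time; "joint_positions": joint angles; "qvel": joint speeds; "joint_torque": joint torques, N m; "tool_pos": TCP position; "eef_rot": TCP orientation; "ft_force": force on the tool from outside, world axes, zero at the start; "moment": the same for the moment, N m; "opening": opening from 0.0 (shut) to 1.0 (fully open).
Only numpy, scipy, OpenCV 4.12 (cv2) and the standard library are available. Lean on these libraries where they do the work, as an engineer would, in place of code of your own. Each camera call takes 0.05 s, during which the arm holds its last target.

TASK

Close up the sample case with your fingertips: first push the upright inner flap down flat over the vials while the lid stands open, then push the hinged lid over from behind and press it fully shut. Only push: do not pinch the flap or the lid, and leave the vials in their wells and the slide box, dish and dropper bottle around the case where they are.

Things in the scene. Friction and masses are not known exactly. Their poses are not given: they have to be found in the camera images.
- case: grey sample case, fixed to the table: 140 mm deep (its x), 150 mm wide (its y), rim 85 mm high, walls 6 mm. Origin at the centre of its underside on the table; its x points from the latch side (front, turned anywhere from about 70 degrees to the robot's left to 25 degrees to its right of facing the robot) to the lid's hinge side, z up. Near half: block with three vials; far half: black foam with small parts, tops no higher than 65 mm
- flap (a joint): inner flap's hinge, rad: 0 = folded flat over the vials, 1.57 = standing straight up (starts about 1.35 to 1.6, stop at 1.62). A stiff friction hinge: it stays where it is left; about 1 N at its free edge moves it. Hinge pin parallel to the case's y. Hard light-grey plate (68 x 134 x 5 mm) on the face toward the latch side while it stands, which is the upper face when folded; black pad (60 x 126 x 5 mm) on the other face
- flap_hinge (a point): middle of the flap's hinge pin, just inside the front wall, at [-60, 0, 73] mm in the case frame
- flap_edge (a point): middle of the flap's free edge, 70 mm from the hinge pin, between its two faces. The flap is 134 mm wide, 10 mm thick overall (plate 3 mm out from the hinge plane, pad 7 mm the other way); it stands near the front wall and folds toward the lid hinge (case +x) and down, coming to rest inside the case 9 mm below the rim
- lid (a joint): lid's hinge, rad: 0 = shut on the rim, 1.57 = standing straight up (starts about 1.55 to 1.82, leaning back; stop at 1.85). A stiff friction hinge: it stays where it is left; about 1 to 3 N at its free edge moves it. Hinge axis parallel to the case's y. It cannot shut while the flap stands. Grey outer shell (142 x 150 x 6 mm) at the back (away from the flap) while open, on top when shut; black liner (124 x 134 x 6 mm) on the inside, facing the flap while open
- lid_hinge (a point): middle of the lid's hinge axis, on the far rim, at [70, 0, 88] mm in the case frame
- lid_edge (a point): middle of the lid's free edge, 142 mm from the hinge axis; about 230 mm above the table when the lid stands open. The lid is 150 mm wide; shell 6 mm thick, centred on the hinge plane (raised panel 1.5 mm more outside)
- vial_b_mid (a point): centre, half-way up, of the screw-cap vial (23 mm across, 54 mm tall, loose) standing in the right-hand (case -y) well of the case, where the flap folds down over it; its cap ends 59 mm above the table. Leave it in its well
- vial_c_mid (a point): centre, half-way up, of the screw-cap vial (23 mm across, 54 mm tall, loose) standing in the middle well of the case, where the flap folds down over it; its cap ends 59 mm above the table. Leave it in its well
- vial_d_mid (a point): centre, half-way up, of the screw-cap vial (23 mm across, 54 mm tall, loose) standing in the left-hand (case +y) well of the case, where the flap folds down over it; its cap ends 59 mm above the table. Leave it in its well
- slide_box: bystander: closed grey slide box, 96 x 62 x 26 mm, loose, on the table to the robot's left of the case; origin at the centre of its underside
- petri: bystander: clear flat round dish, 64 mm across, 16 mm high, loose, beside the case's right-hand (case -y) side; origin at the centre of its underside
- dropper: bystander: brown dropper bottle, 31 mm across, 91 mm tall, loose, beside the case's right-hand (case -y) side; origin at the centre of its underside

How it is judged (in metres and radians):
On the way, in this order (a step that is already met when the one before it is completed fails the run):
1. the flap is folded flat over the vials while the lid still stands open (value of joint flap below 0.1 rad and value of joint lid above 1.2 rad), for 0.2 s.
2. the lid is fully shut over the folded flap (value of joint flap below 0.1 rad and value of joint lid below 0.04 rad), for 0.2 s.
At the end, for the whole second after the job is handed in: The flap is folded flat (within 0.10 rad, 7 mm at its edge), the lid is shut over it (within 0.04 rad, 6 mm at its edge) and at rest, and the vials and the three things around the case are within 20 mm of where they began (all of step 2 and velocity of joint lid between -0.05 and 0.05 rad/s and distance of each of vial_b_mid, vial_c_mid, vial_d_mid, slide_box, petri, dropper from where it was at the start of the episode below 0.02 m); the robot touches nothing.
It fails at once if the flap is pinched (fingers press on both of its faces at once) (contact force between the fingers and flap_c0 above 1 N and contact force between the fingers and flap_c1 above 1 N).
It fails at once if the lid is pinched (fingers press on both of its faces at once) (contact force between the fingers and lid_c0 above 1 N and contact force between the fingers and lid_c1 above 1 N).
It fails at once if a vial is lifted or carried, or something around the case is shifted, tipped or lifted (20 mm) (not (distance of each of vial_b_mid, vial_c_mid, vial_d_mid, slide_box, petri, dropper from where it was at the start of the episode below 0.02 m)).
It fails at once if a vial or the dropper bottle is tipped over (angle between any of vial_b_mid, vial_c_mid, vial_d_mid, dropper's own z axis and vertical above 0.5 rad).
It also fails if it takes over 48 s, if anything falls off the work surface, if the arm or the gripper's body presses on something with over 40 N, if the wrist force passes 120 N, or if a joint passes its speed limit or range.

## Working session

There is one attempt and no reset: what is moved stays moved. The work goes in short steps, Python scripts to look and compute and a tool call to move; the robot and the scene stay as the last step left them, time stands still between calls to the robot, and variables do not carry over. Pictures are saved under pics/ and viewed, and the job is handed in when it is done.

Besides the shell and the picture viewer there is one more tool, called after "Request:" as name(argument=value, ...) on one line, values as JSON. drive_tool: Moves the arm, as the interface text tells. Its arguments: {"type":"object","properties":{"plan":{"type":"array","items":{"type":"array","items":{"type":"array","items":{"type":"number"}}}}},"required":["plan"]}

```bash
ls; mkdir -p pics; python3 - <<'E'
from bench import bot, capture, camera_model
import cv2
s=bot.observe(); print(s)
for n in ("scene","side","wrist"):
    m=camera_model(n); print(n,m)
    cv2.imwrite(f"pics/{n}0.png",capture(n))
E
```

```text
pics
{'time_s': 0.0, 'joint_positions': array([-69.87346087,  29.12461666, -13.60827648,  86.00921869,
         7.2024757 ,  65.82655228,  -8.87151535]), 'qvel': array([-0.06911823, -0.09718445,  0.00218893,  0.01045764, -0.04354704,
        0.02892246, -0.02487616]), 'joint_torque': array([ 9.76582851e-04, -6.20592427e+01, -2.18670264e+00, -2.49656260e+01,
        1.25114425e-02,  1.20124538e-02,  8.83658373e-06]), 'tool_pos': array([0.15203032, 0.60570697, 0.23043606]), 'eef_rot': array([[-3.83692092e-04, -9.69942079e-01,  2.43335605e-01],
       [-1.73067820e-03,  2.43335903e-01,  9.69940536e-01],
       [-9.99998429e-01, -4.89771135e-05, -1.77202367e-03]]), 'ft_force': array([-0.15192808,  0.32403418, -0.16892555]), 'moment': array([-0.00850648, -0.0174767 , -0.02933017]), 'opening': 0.9979019340144089}
scene {'fx': 356.2908086021955, 'fy': 356.2908086021955, 'cx': 255.0555433094544, 'cy': 193.67386481155097, 'rvec': array([ 2.0380666 , -1.18692354,  0.55676752]), 'tvec': array([-0.18876564,  0.41469795,  0.57314367])}
side {'fx': 379.129106286758, 'fy': 379.129106286758, 'cx': 253.70001331294057, 'cy': 194.3916205681877, 'rvec': array([ 1.95676912, -0.39987702,  0.25165573]), 'tvec': array([-0.47739572,  0.19851671,  0.81502734])}
wrist {'fx': 343.74801832067305, 'fy': 343.74801832067305, 'cx': 256.04695453541785, 'cy': 193.9371869127253, 'rvec': array([-2.26183397, -1.76286883, -0.28860344]), 'tvec': array([-0.62245523, -0.04177272,  0.38162744])}
```

View pics/scene0.png

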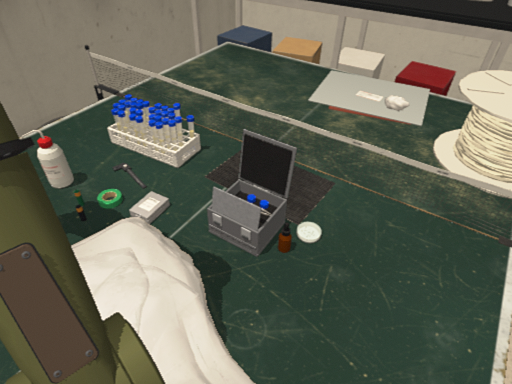

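View pics/side0.png

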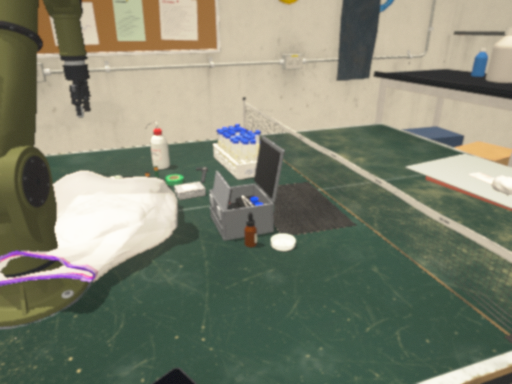

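View pics/wrist0.png

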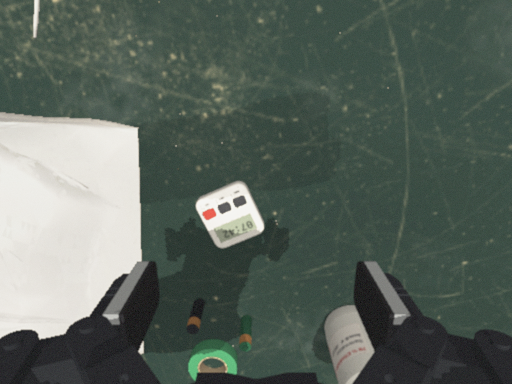

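The scene view shows the case near (250,205), the flap front edge at about (215-260, 190-225), the open lid at (245-295, 133-195), the dropper at (286,240) and the dish at (309,232). The wrist view doesn't see the case. I'll enlarge the crops to measure corners.

```bash
python3 - <<'E'
import cv2
a=cv2.imread("pics/scene0.png")[120:260,190:340]; cv2.imwrite("pics/sc_crop.png",cv2.resize(a,None,fx=5,fy=4.28*5/5,interpolation=cv2.INTER_CUBIC)[:600] if 0 else cv2.resize(a,(600,560),interpolation=cv2.INTER_CUBIC))
a=cv2.imread("pics/side0.png")[125:255,170:310]; cv2.imwrite("pics/sd_crop.png",cv2.resize(a,(560,520),interpolation=cv2.INTER_CUBIC))
E
```

```text
(no output)
```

View pics/sc_crop.png

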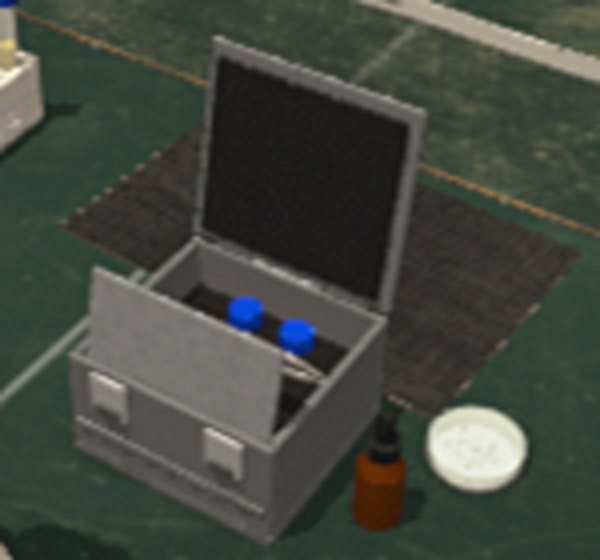

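View pics/sd_crop.png

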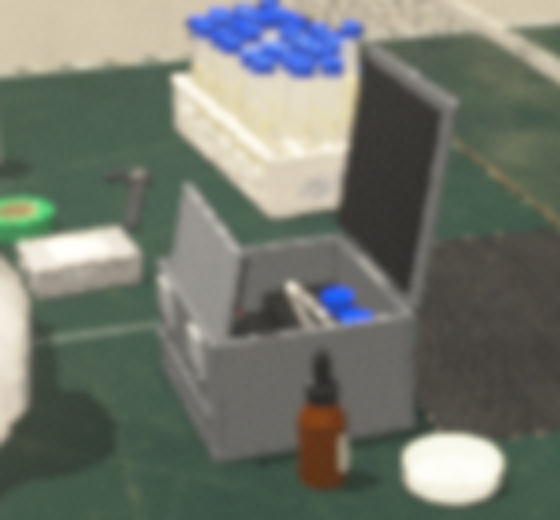

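```bash
cat > h.py <<'E'
import numpy as np, cv2
from bench import bot, capture, camera_model
def ray(m,uv):
    R=cv2.Rodrigues(np.array(m["rvec"]))[0]; t=np.array(m["tvec"])
    d=R.T@np.array([(uv[0]-m["cx"])/m["fx"],(uv[1]-m["cy"])/m["fy"],1]); return -R.T@t,d/np.linalg.norm(d)
def onz(m,uv,z):
    o,d=ray(m,uv); return o+d*(z-o[2])/d[2]
def tri(m1,u1,m2,u2):
    o1,d1=ray(m1,u1);o2,d2=ray(m2,u2)
    A=np.stack([d1,-d2],1); s=np.linalg.lstsq(A,o2-o1,rcond=None)[0]
    p,q=o1+s[0]*d1,o2+s[1]*d2; return (p+q)/2,np.linalg.norm(p-q)
def proj(m,P):
    return cv2.projectPoints(np.array(P,float).reshape(-1,3),np.array(m["rvec"]),np.array(m["tvec"]),np.array([[m["fx"],0,m["cx"]],[0,m["fy"],m["cy"]],[0,0,1.]]),None)[0].reshape(-1,2)
E
python3 - <<'E'
from h import *
np.set_printoptions(precision=4,suppress=True)
S=camera_model("scene");D=camera_model("side")
s=lambda u,v:(190+u/4-.4,120+v/4-.4); d=lambda u,v:(170+u/4-.4,125+v/4-.4)
# corners FL,FR,RR,RL
loc=np.array([[-70,75],[-70,-75],[70,-75],[70,75]])/1000
sc=[(72,354),(274,447),(385,318),(200,238)]
sd=[(160,262),(213,347),(412,318),(340,236)]
for nm,m,f,c in(("sc",S,s,sc),("sd",D,d,sd)):
    P=np.array([onz(m,f(*p),.085)[:2] for p in c]); print(nm,P)
    pc=P.mean(0);H=loc.T@(P-pc);U,_,V=np.linalg.svd(H);R=V.T@U.T
    print(pc,np.degrees(np.arctan2(R[1,0],R[0,0])),np.linalg.norm(P-pc-loc@R.T,axis=1))
print("tri")
for a,b in zip(sc,sd): print(tri(S,s(*a),D,d(*b)))
print("lid L/R top",tri(S,s(215,38),D,d(368,45)),tri(S,s(425,113),D,d(455,100)))
print("flap L/R top",tri(S,s(95,268),D,d(188,185)),tri(S,s(283,348),D,d(243,250)))
print("bottom", onz(S,s(270,543),0),onz(S,s(76,448),0),onz(D,d(220,460),0),onz(D,d(415,428),0))
print("dish",onz(S,s(476,440),.016),onz(D,d(453,455),.016))
print("dropper base",onz(S,s(378,515),0.0),onz(D,d(323,478),0.0))
E
```

```text
sc [[0.4525 0.1716]
 [0.4469 0.0266]
 [0.5795 0.0188]
 [0.5894 0.162 ]]
[0.5171 0.0947] -3.363296173369297 [0.0023 0.0049 0.0043 0.004 ]
sd [[0.4507 0.1605]
 [0.4419 0.0171]
 [0.5745 0.0055]
 [0.5865 0.1539]]
[0.5134 0.0842] -3.9948298985586916 [0.0039 0.0046 0.0037 0.002 ]
tri
(array([0.4554, 0.1745, 0.0797]), np.float64(0.0023434388758176196))
(array([0.4468, 0.0272, 0.0814]), np.float64(0.004705221606556162))
(array([0.5832, 0.0208, 0.0785]), np.float64(0.004131926594492484))
(array([0.5914, 0.1636, 0.0815]), np.float64(0.002303622106975201))
lid L/R top (array([0.6145, 0.1648, 0.2247]), np.float64(0.003326245537644979)) (array([0.6081, 0.0179, 0.2248]), np.float64(0.00012458931383368867))
flap L/R top (array([0.4767, 0.1673, 0.1375]), np.float64(0.0015021509613569522)) (array([0.4705, 0.0353, 0.1396]), np.float64(0.0009141470738599251))
bottom [0.4452 0.0263 0.    ] [0.4508 0.1745 0.    ] [0.4448 0.0216 0.    ] [0.5797 0.009  0.    ]
dish [ 0.5741 -0.0545  0.016 ] [ 0.5745 -0.0572  0.016 ]
dropper base [ 0.4985 -0.0217  0.    ] [ 0.498  -0.0258  0.    ]
```

The corner rays put the case centre at about (0.518, 0.093) with yaw of about -3.5°. The flap is at about 1.34 rad and the lid at about 1.75 rad. I'll start by raising the arm, shutting the fingers, lining the tool up with the case and moving towards the front.

Request:
drive_tool(plan=[[[0,0,0,-0.08,0,0,0],[-0.03,0,0,-0.16,-0.03,-0.03,0],[-0.08,0,0,-0.24,-0.08,-0.09,0],[-0.13,0,0,-0.25,-0.14,-0.17,0],[-0.18,0,0,-0.25,-0.2,-0.25,0],[-0.23,0,0,-0.25,-0.26,-0.32,0],[-0.233,0,0,-0.25,-0.32,-0.39,0],[-0.233,0,0,-0.25,-0.38,-0.46,0],[-0.233,0,0,-0.25,-0.42,-0.51,0],[-0.233,0,0,-0.25,-0.44,-0.54,0]]])

```text
time_s: 1.15
tool_pos: [0.2714, 0.3514, 0.3313]
eef_rot: [[0.0, -0.998, 0.066], [-0.001, 0.066, 0.998], [-1.0, -0.001, -0.001]]
ft_force: [0.4, 0.6, 0.6]
opening: -0.004
```

```bash
cat >> h.py <<'E'
C=np.array([0.518,0.093]); YAW=np.radians(-3.5)
def case(P,C=C,yaw=YAW):
    c,s=np.cos(yaw),np.sin(yaw); P=np.asarray(P); d=P[:2]-C
    return np.array([c*d[0]+s*d[1],-s*d[0]+c*d[1],P[2]])*1000
def st():
    np.set_printoptions(precision=4,suppress=True)
    s=bot.observe(); print("t",round(s["time_s"],2),"case mm",case(s["tool_pos"]).round(1),"world",s["tool_pos"],"F",np.array(s["ft_force"]).round(1),"op",round(s["opening"],2))
    c,k=np.cos(YAW),np.sin(YAW); R=np.array([[c,-k,0],[k,c,0],[0,0,1]]).T@s["eef_rot"]; print(R.round(3).tolist(), s["joint_positions"].round(0)); return s
E
python3 -c "
from h import *
st(); m=camera_model('wrist'); o,_=ray(m,(256,194)); s=bot.observe(); print('cam in tool',s['eef_rot'].T@(o-s['tool_pos']))"
```

```text
t 1.15 case mm [-261.9  242.9  331.3] world [0.2714 0.3514 0.3313] F [0.4 0.6 0.6] op -0.0
[[0.001, -1.0, 0.005], [-0.001, 0.005, 1.0], [-1.0, -0.001, -0.001]] [-46.   8. -12. 101.   2.  71.  28.]
cam in tool [-0.1428  0.0828 -0.0014]
```

Request:
drive_tool(plan=[[[0,0,0,0,-0.03,-0.04,0],[0,0,0,0,-0.07,-0.1,0],[0,0,0,0,-0.12,-0.17,0],[0,0,0,0,-0.17,-0.25,0],[0,0,0,0,-0.22,-0.32,0],[0,0,0,0,-0.27,-0.4,0],[0,0,0,0,-0.33,-0.48,0],[0,0,0,0,-0.38,-0.55,0],[0,0,0,0,-0.41,-0.59,0],[0,0,0,0,-0.42,-0.61,0]]])

```text
time_s: 2.15
tool_pos: [0.4233, 0.0979, 0.3311]
eef_rot: [[-0.0, -0.998, 0.066], [-0.001, 0.066, 0.998], [-1.0, 0.0, -0.001]]
ft_force: [-0.4, 1.2, 0.5]
opening: 0.002
```

```bash
python3 -c "
from h import *
st(); m=camera_model('wrist'); I=capture('wrist'); cv2.imwrite('pics/w1.png',I); np.save('w1.npy',m,allow_pickle=True)
cv2.imwrite('pics/w1b.png',cv2.resize(I,(800,600),interpolation=cv2.INTER_CUBIC))"
```

```text
t 2.15 case mm [-94.8  -0.9 331.1] world [0.4233 0.0979 0.3311] F [-0.4  1.2  0.5] op 0.0
[[-0.0, -1.0, 0.005], [-0.001, 0.005, 1.0], [-1.0, 0.0, -0.001]] [-20.   7.   4. 102.  -1.  71.  71.]
```

View pics/w1b.png

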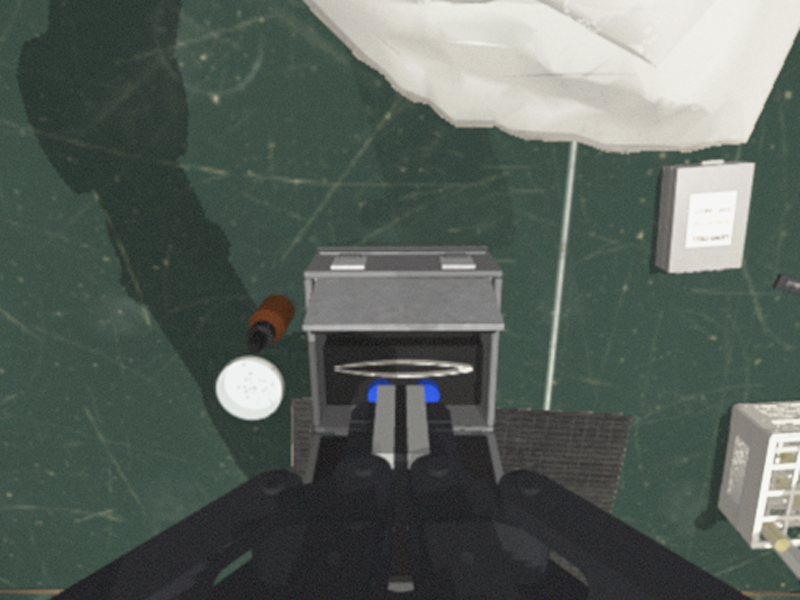

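The wrist view shows the case head-on: front rim at row ~274 (cols 305-502), flap free edge at row ~328 (cols 304-503), rear rim at row ~431.

```bash
python3 -c "
from h import *
np.set_printoptions(precision=4,suppress=True)
m=np.load('w1.npy',allow_pickle=True).item()
f=lambda p:((p[0]+.5)/1.5625-.5,(p[1]+.5)/1.5625-.5)
for p,z in [((305,274),.085),((502,273),.085),((314,432),.085),((496,430),.085),((303,327),.140),((504,327),.140),((319,248),.0),((488,248),.0)]:
  P=onz(m,f(p),z); print(p,P,case(P).round(1))
# predicted
c,s=np.cos(YAW),np.sin(YAW);R=np.array([[c,-s],[s,c]])
for q in [(-70,-75,85),(-70,75,85),(70,-75,85),(70,75,85),(-70,-75,0),(-70,75,0)]:
  w=np.r_[C+R@np.array(q[:2])/1000,q[2]/1000]; print(q,(proj(m,w)*1.5625).round(0))
"
```

```text
(305, 274) [0.4444 0.0227 0.085 ] [-69.2 -74.6  85. ]
(502, 273) [0.4535 0.1703 0.085 ] [-69.1  73.2  85. ]
(314, 432) [0.5804 0.0133 0.085 ] [ 67.2 -75.7  85. ]
(496, 430) [0.5886 0.1645 0.085 ] [66.1 75.6 85. ]
(303, 327) [0.466  0.0281 0.14  ] [-47.9 -68.  140. ]
(504, 327) [0.475  0.1617 0.14  ] [-47.2  66.  140. ]
(319, 248) [0.4438 0.021  0.    ] [-69.7 -76.4   0. ]
(488, 248) [0.4539 0.1728 0.    ] [-68.8  75.7   0. ]
(-70, -75, 85) [[304. 273.]]
(-70, 75, 85) [[504. 272.]]
(70, -75, 85) [[315. 435.]]
(70, 75, 85) [[495. 434.]]
(-70, -75, 0) [[320. 247.]]
(-70, 75, 0) [[487. 246.]]
```

The calibration agrees to about 1-2 mm. Next I'll lower in front of the flap to z≈0.118.

Request:
drive_tool(plan=[[[0,0,0,0.06,0,0,0],[0,0,0,0.13,0.02,0,0],[0,0,0,0.21,0.02,0,0],[0,0,0,0.29,0.02,0,0],[0,0,0,0.37,0.02,0,0],[0,0,0,0.43,0.02,0,0],[0,0,0,0.48,0.02,0,0],[0,0,0,0.51,0.02,0,0],[0,0,0,0.53,0.02,0,0],[0,0,0,0.53,0.02,0,0]]])

```text
time_s: 3.2
tool_pos: [0.4138, 0.1011, 0.1186]
eef_rot: [[-0.002, -0.998, 0.061], [-0.0, 0.061, 0.998], [-1.0, 0.002, -0.0]]
ft_force: [1.1, 0.1, 0.3]
opening: 0.003
```

```bash
python3 -c "
from h import *
st()
s0=None
p=case(bot.observe()['tool_pos'])
for k,th in enumerate(np.linspace(1.4,0,12)):
  r=45+13*k/11; x=-60+r*np.cos(th)-3*np.sin(th)-11; z=73+r*np.sin(th)+3*np.cos(th)
  print(round(th,2),round(x,1),round(z,1),'tool x,y frac',round((p[2]-z)/400,3),round((p[0]-x)/400,3))
"
```

```text
t 3.2 case mm [-104.5    1.7  118.6] world [0.4138 0.1011 0.1186] F [1.1 0.1 0.3] op 0.0
[[-0.002, -1.0, 0.0], [-0.0, 0.0, 1.0], [-1.0, 0.002, -0.0]] [-19.  20.   3. 124.  -2.  36.  72.]
1.4 -66.3 117.9 tool x,y frac 0.002 -0.096
1.27 -60.3 118.0 tool x,y frac 0.002 -0.111
1.15 -54.2 117.4 tool x,y frac 0.003 -0.126
1.02 -48.1 115.9 tool x,y frac 0.007 -0.141
0.89 -42.1 113.6 tool x,y frac 0.013 -0.156
0.76 -36.3 110.4 tool x,y frac 0.021 -0.171
0.64 -30.9 106.4 tool x,y frac 0.031 -0.184
0.51 -25.9 101.6 tool x,y frac 0.043 -0.196
0.38 -21.6 96.1 tool x,y frac 0.056 -0.207
0.25 -17.9 89.9 tool x,y frac 0.072 -0.217
0.13 -15.0 83.2 tool x,y frac 0.089 -0.224
0.0 -13.0 76.0 tool x,y frac 0.107 -0.229
```

Request:
drive_tool(plan=[[[0,0,0,0,-0.04,0,0],[0,0,0,0,-0.07,0,0],[0,0,0,0.002,-0.09,0,0],[0,0,0,0.002,-0.103,0,0],[0,0,0,0.002,-0.115,0,0],[0,0,0,0.003,-0.127,0,0],[0,0,0,0.007,-0.141,0,0],[0,0,0,0.013,-0.156,0,0],[0,0,0,0.021,-0.171,0,0],[0,0,0,0.021,-0.171,0,0]]])

```text
time_s: 4.2
tool_pos: [0.4837, 0.0959, 0.1104]
eef_rot: [[0.0, -0.998, 0.063], [-0.0, 0.063, 0.998], [-1.0, -0.0, -0.0]]
ft_force: [0.4, -0.5, -0.5]
opening: 0.001
```

```bash
python3 -c "
from h import *
st()
for n in ('scene','wrist'):
  I=capture(n); I=I[120:260,190:340] if n=='scene' else I
  cv2.imwrite('pics/%s2.png'%n,cv2.resize(I,(600,560) if n=='scene' else (800,600),interpolation=cv2.INTER_CUBIC))
"
```

```text
t 4.2 case mm [-34.4   0.8 110.4] world [0.4837 0.0959 0.1104] F [ 0.4 -0.5 -0.5] op 0.0
[[0.0, -1.0, 0.002], [-0.0, 0.002, 1.0], [-1.0, -0.0, -0.0]] [-16.  26.   3. 115.  -2.  39.  75.]
```

View pics/scene2.png

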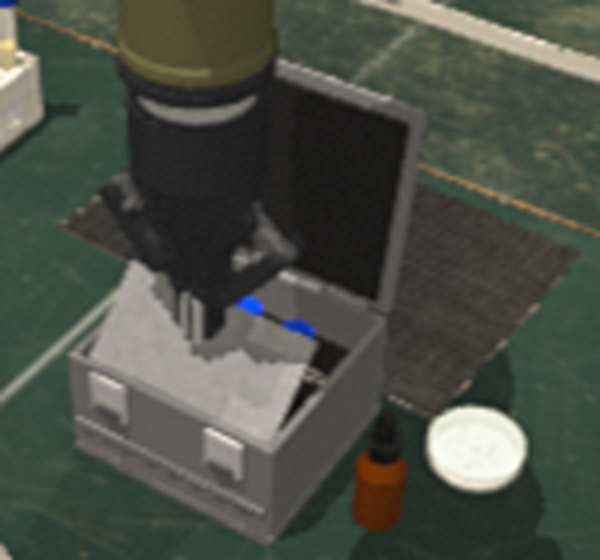

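View pics/wrist2.png

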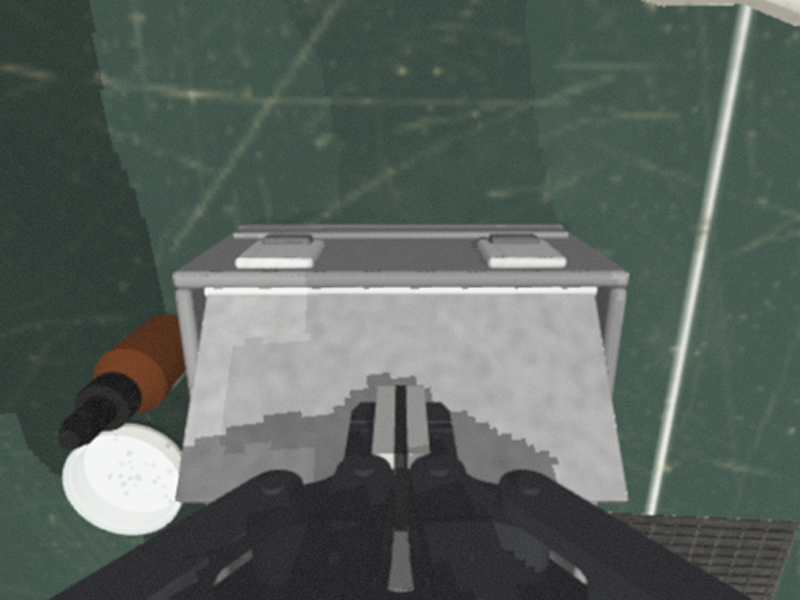

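The flap follows the fingertips and is at about 45°. In the wrist view its edge is at row ~500, centred, and the lid is untouched. I'll continue folding it flat.

Request:
drive_tool(plan=[[[0,0,0,0.01,-0.013,0,0],[0,0,0,0.022,-0.025,0,0],[0,0,0,0.035,-0.036,0,0],[0,0,0,0.051,-0.046,0,0],[0,0,0,0.068,-0.053,0,0],[0,0,0,0.08,-0.057,0,0],[0,0,0,0.087,-0.058,0,0],[0,0,0,0.09,-0.058,0,0],[0,0,0,0.092,-0.058,0,0],[0,0,0,0.092,-0.058,0,0]]])

```text
time_s: 5.3
tool_pos: [0.506, 0.0945, 0.0757]
eef_rot: [[0.001, -0.998, 0.063], [0.0, 0.063, 0.998], [-1.0, -0.001, 0.0]]
ft_force: [-5.8, -0.3, 19.3]
opening: -0.001
```

```bash
python3 -c "
from h import *
st()
"
```

```text
t 5.3 case mm [-12.1   0.8  75.7] world [0.506  0.0945 0.0757] F [-5.8 -0.3 19.3] op -0.0
[[0.001, -1.0, 0.002], [0.0, 0.002, 1.0], [-1.0, -0.001, 0.0]] [-15.  30.   3. 114.  -2.  36.  76.]
```

Request:
drive_tool(plan=[[[0,0,0,-0.02,0,0,0],[0,0,0,-0.07,0.01,0,0],[0,0,0,-0.14,0.02,0,0],[0,0,0,-0.22,0.02,0,0],[0,0,0,-0.31,0.02,0,0],[0,0,0,-0.4,0.02,0,0],[0,0,0,-0.48,0.02,0,0],[0,0,0,-0.53,0.02,0,0],[0,0,0,-0.54,0.02,0,0],[0,0,0,-0.54,0.02,0,0]]])

```text
time_s: 6.3
tool_pos: [0.4981, 0.0951, 0.2902]
eef_rot: [[0.001, -0.998, 0.063], [0.0, 0.063, 0.998], [-1.0, -0.001, 0.0]]
ft_force: [-0.8, 0.3, -0.7]
opening: -0.0
```

```bash
python3 -c "
from h import *
st()
for n in ('scene','side'):
  I=capture(n); I=I[120:260,190:340] if n=='scene' else I[125:255,170:310]
  cv2.imwrite('pics/%s3.png'%n,cv2.resize(I,(600,560) if n=='scene' else (560,520),interpolation=cv2.INTER_CUBIC))
"
```

```text
t 6.3 case mm [-20.    0.8 290.2] world [0.4981 0.0951 0.2902] F [-0.8  0.3 -0.7] op -0.0
[[0.001, -1.0, 0.002], [0.0, 0.002, 1.0], [-1.0, -0.001, 0.0]] [-17.  16.   4.  98.  -1.  67.  74.]
```

View pics/scene3.png

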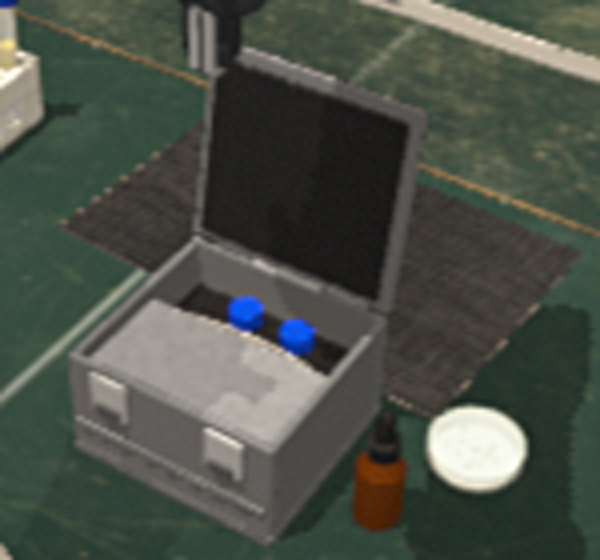

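View pics/side3.png

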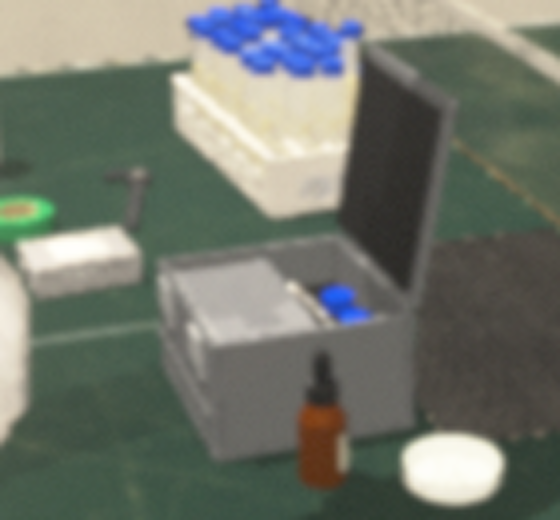

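The flap is flat inside the rim, the lid still stands at about 1.75 rad, and everything around the case is unmoved. I'll go over the lid and down behind it.

Request:
drive_tool(plan=[[[0,0,0,0,-0.04,0,0],[0,0,0,0,-0.11,0,0],[0,0,0,0,-0.2,0,0],[0,0,0,0,-0.29,0,0],[0,0,0,0,-0.36,0,0],[0,0,0,0,-0.4,0,0],[0,0,0,0.01,-0.41,0,0],[0,0,0,0.03,-0.41,0,0],[0,0,0,0.07,-0.41,0,0],[0,0,0,0.07,-0.41,0,0]]])

```text
time_s: 7.4
tool_pos: [0.6594, 0.0849, 0.2592]
eef_rot: [[-0.005, -0.998, 0.062], [-0.001, 0.062, 0.998], [-1.0, 0.005, -0.001]]
ft_force: [-0.7, -0.6, 0.4]
opening: 0.002
```

```bash
python3 -c "
from h import *
st()
for n in ('side','wrist'):
  I=capture(n); I=I if n=='wrist' else I[125:255,170:310]
  cv2.imwrite('pics/%s4.png'%n,cv2.resize(I,(800,600) if n=='wrist' else (560,520),interpolation=cv2.INTER_CUBIC))
"
```

```text
t 7.4 case mm [141.6   0.5 259.2] world [0.6594 0.0849 0.2592] F [-0.7 -0.6  0.4] op 0.0
[[-0.005, -1.0, 0.001], [-0.001, 0.001, 1.0], [-1.0, 0.005, -0.001]] [-12.  32.   5.  76.  -3.  72.  79.]
```

View pics/wrist4.png

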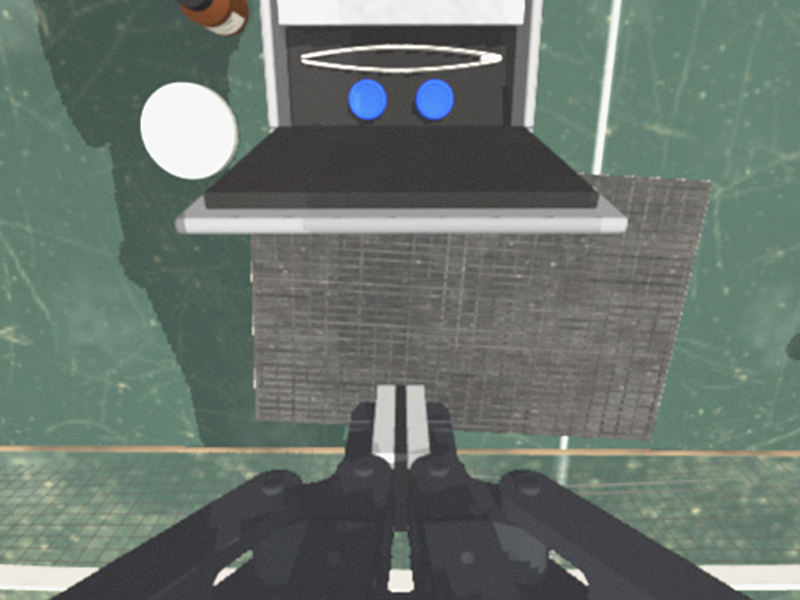

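View pics/side4.png

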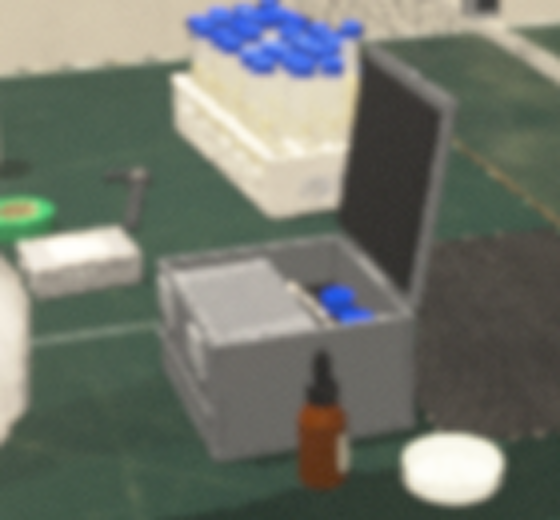

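The lid's back top edge is at row ~232 and the fingertips are at row ~385, so there is clear space behind the lid. Next I'll lower to z≈0.2.

Request:
drive_tool(plan=[[[0,0,0,0.02,0,0,0],[0,0,0,0.05,0,0,0],[0,0,0,0.09,0,0,0],[0,0,0,0.12,0,0,0],[0,0,0,0.14,0,0,0],[0,0,0,0.15,0,0,0],[0,0,0,0.15,0,0,0]]])

```text
time_s: 8.2
tool_pos: [0.6616, 0.0847, 0.2015]
eef_rot: [[-0.001, -0.998, 0.063], [-0.0, 0.063, 0.998], [-1.0, 0.001, -0.0]]
ft_force: [-0.2, -1.0, 1.8]
opening: -0.001
```

```bash
python3 -c "
from h import *
st()
p=case(bot.observe()['tool_pos'])
for th in np.arange(1.75,-.01,-.0875):
  r=110; x=70-r*np.cos(th)+4.5*np.sin(th)+11; z=88+r*np.sin(th)+4.5*np.cos(th)
  print(round(th,2),round(x,1),round(z,1),'tool x,y frac',round((p[2]-z)/400,3),round((p[0]-x)/400,3))
"
```

```text
t 8.2 case mm [143.8   0.5 201.5] world [0.6616 0.0847 0.2015] F [-0.2 -1.   1.8] op -0.0
[[-0.001, -1.0, 0.002], [-0.0, 0.002, 1.0], [-1.0, 0.001, -0.0]] [-12.  34.   4.  82.  -3.  65.  79.]
1.75 105.0 195.4 tool x,y frac 0.015 0.097
1.66 95.6 197.1 tool x,y frac 0.011 0.121
1.58 86.0 198.0 tool x,y frac 0.009 0.145
1.49 76.3 198.0 tool x,y frac 0.009 0.169
1.4 66.7 197.2 tool x,y frac 0.011 0.193
1.31 57.3 195.5 tool x,y frac 0.015 0.216
1.23 47.9 193.0 tool x,y frac 0.021 0.24
1.14 38.9 189.7 tool x,y frac 0.03 0.262
1.05 30.2 185.7 tool x,y frac 0.04 0.284
0.96 21.8 180.8 tool x,y frac 0.052 0.305
0.88 13.9 175.3 tool x,y frac 0.066 0.325
0.79 6.6 169.1 tool x,y frac 0.081 0.343
0.7 -0.2 162.3 tool x,y frac 0.098 0.36
0.61 -6.4 154.9 tool x,y frac 0.117 0.376
0.53 -11.9 147.0 tool x,y frac 0.136 0.389
0.44 -16.7 138.7 tool x,y frac 0.157 0.401
0.35 -20.8 129.9 tool x,y frac 0.179 0.412
0.26 -24.1 120.9 tool x,y frac 0.202 0.42
0.18 -26.5 111.6 tool x,y frac 0.225 0.426
0.09 -28.2 102.1 tool x,y frac 0.249 0.43
0.0 -29.0 92.5 tool x,y frac 0.273 0.432
```

Request:
drive_tool(plan=[[[0,0,0,0.004,0.03,0,0],[0,0,0,0.008,0.06,0,0],[0,0,0,0.009,0.08,0,0],[0,0,0,0.009,0.1,0,0],[0,0,0,0.009,0.12,0,0],[0,0,0,0.009,0.14,0,0],[0,0,0,0.009,0.16,0,0],[0,0,0,0.01,0.18,0,0],[0,0,0,0.013,0.2,0,0],[0,0,0,0.013,0.2,0,0]]])

```text
time_s: 9.2
tool_pos: [0.5805, 0.0899, 0.1967]
eef_rot: [[-0.001, -0.998, 0.062], [-0.0, 0.062, 0.998], [-1.0, 0.001, -0.0]]
ft_force: [1.0, 0.2, 0.5]
opening: -0.006
```

```bash
python3 -c "
from h import *
st()
for n in ('scene','wrist'):
  I=capture(n); I=I if n=='wrist' else I[100:260,190:340]
  cv2.imwrite('pics/%s5.png'%n,cv2.resize(I,(800,600) if n=='wrist' else (560,600),interpolation=cv2.INTER_CUBIC))
"
```

```text
t 9.2 case mm [ 62.5   0.7 196.7] world [0.5805 0.0899 0.1967] F [1.  0.2 0.5] op -0.01
[[-0.001, -1.0, 0.001], [-0.0, 0.001, 1.0], [-1.0, 0.001, -0.0]] [-14.  27.   4.  95.  -2.  58.  78.]
```

View pics/wrist5.png

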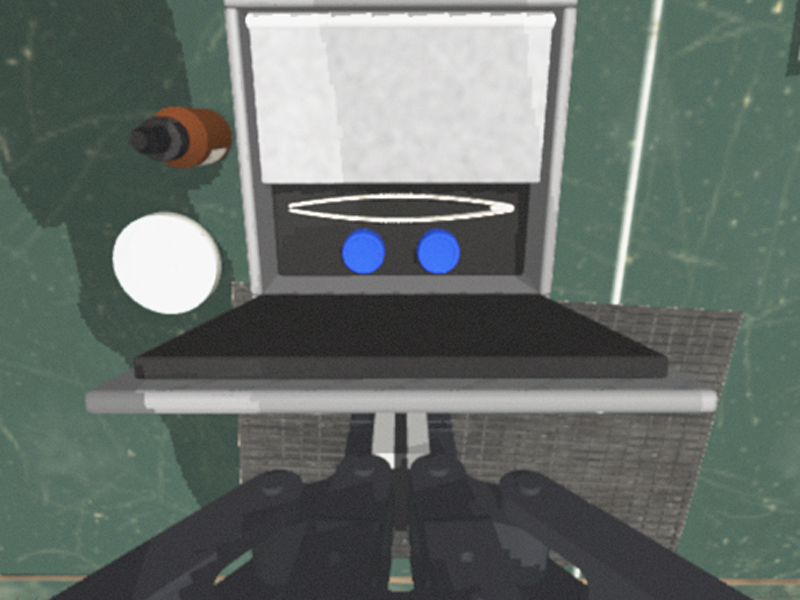

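View pics/scene5.png

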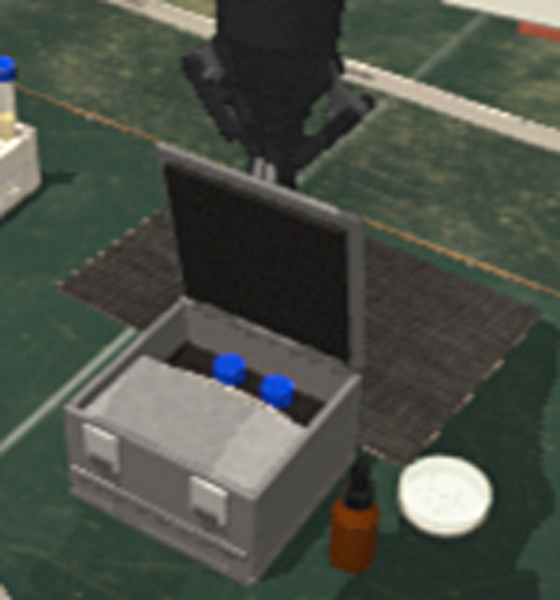

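The lid has passed upright (~1.37 rad), the fingers are against its back only, and the flap is still flat. I'll continue the arc.

Request:
drive_tool(plan=[[[0,0,0,0.003,0.02,0,0],[0,0,0,0.009,0.042,0,0],[0,0,0,0.017,0.062,0,0],[0,0,0,0.027,0.084,0,0],[0,0,0,0.039,0.105,0,0],[0,0,0,0.053,0.125,0,0],[0,0,0,0.068,0.143,0,0],[0,0,0,0.085,0.16,0,0],[0,0,0,0.104,0.176,0,0],[0,0,0,0.104,0.176,0,0]]])

```text
time_s: 10.3
tool_pos: [0.51, 0.0942, 0.154]
eef_rot: [[-0.003, -0.998, 0.062], [-0.0, 0.062, 0.998], [-1.0, 0.003, -0.001]]
ft_force: [-0.2, 0.3, -0.2]
opening: -0.001
```

```bash
python3 -c "
from h import *
st()
for n in ('scene','wrist'):
  I=capture(n); I=I if n=='wrist' else I[100:260,190:340]
  cv2.imwrite('pics/%s6.png'%n,cv2.resize(I,(800,600) if n=='wrist' else (560,600),interpolation=cv2.INTER_CUBIC))
"
```

```text
t 10.3 case mm [ -8.1   0.7 154. ] world [0.51   0.0942 0.154 ] F [-0.2  0.3 -0.2] op -0.0
[[-0.003, -1.0, 0.001], [-0.001, 0.001, 1.0], [-1.0, 0.003, -0.001]] [-16.  24.   4. 108.  -2.  48.  76.]
```

View pics/scene6.png

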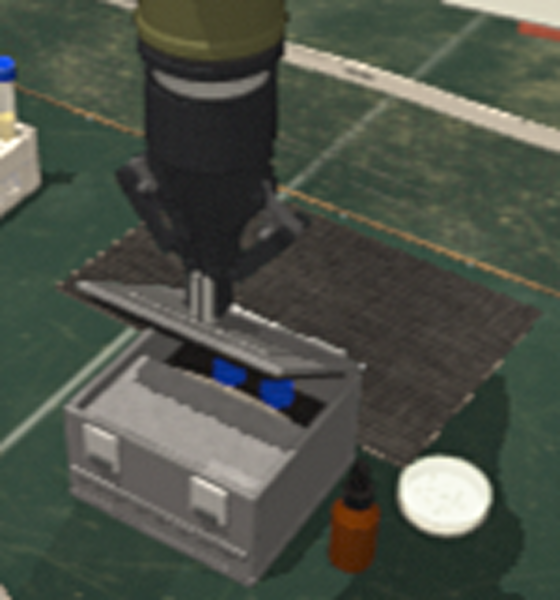

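The lid is about 35° open and following the fingertips on its outer face. Now the last part, pressing it shut.

Request:
drive_tool(plan=[[[0,0,0,0.019,0.013,0,0],[0,0,0,0.04,0.025,0,0],[0,0,0,0.062,0.036,0,0],[0,0,0,0.085,0.044,0,0],[0,0,0,0.108,0.05,0,0],[0,0,0,0.13,0.054,0,0],[0,0,0,0.146,0.056,0,0],[0,0,0,0.156,0.056,0,0],[0,0,0,0.162,0.056,0,0],[0,0,0,0.162,0.056,0,0]]])

```text
time_s: 11.4
tool_pos: [0.489, 0.0955, 0.091]
eef_rot: [[-0.0, -0.998, 0.063], [0.0, 0.063, 0.998], [-1.0, 0.0, -0.0]]
ft_force: [-3.4, -0.0, 7.4]
opening: 0.0
```

```bash
python3 -c "
from h import *
st()
"
```

```text
t 11.4 case mm [-29.1   0.7  91. ] world [0.489  0.0955 0.091 ] F [-3.4 -0.   7.4] op 0.0
[[-0.0, -1.0, 0.002], [-0.0, 0.002, 1.0], [-1.0, 0.0, -0.0]] [-16.  28.   3. 115.  -3.  37.  75.]
```

Request:
drive_tool(plan=[[[0,0,0,0.003,0,0,0],[0,0,0,0.006,0,0,0],[0,0,0,0.008,0,0,0],[0,0,0,0.008,0,0,0],[0,0,0,0.008,0,0,0]]])

```text
time_s: 11.9
tool_pos: [0.4891, 0.0956, 0.0905]
eef_rot: [[0.001, -0.998, 0.063], [0.001, 0.063, 0.998], [-1.0, -0.001, 0.001]]
ft_force: [-12.9, -1.8, 39.5]
opening: -0.0
```

```bash
python3 -c "
from h import *
st()
"
```

```text
t 11.9 case mm [-29.    0.8  90.5] world [0.4891 0.0956 0.0905] F [-12.9  -1.8  39.5] op -0.0
[[0.001, -1.0, 0.002], [0.001, 0.002, 1.0], [-1.0, -0.001, 0.001]] [-16.  28.   3. 116.  -3.  37.  75.]
```

It reached a hard stop: the force rose to 39 N with only 0.5 mm of travel, so the lid is shut. I'll back off straight up and check.

Request:
drive_tool(plan=[[[0,0,0,-0.01,0,0,0],[0,0,0,-0.04,0,0,0],[0,0,0,-0.1,0,0,0],[0,0,0,-0.18,0,0,0],[0,0,0,-0.28,0,0,0],[0,0,0,-0.38,0,0,0],[0,0,0,-0.46,0,0,0],[0,0,0,-0.52,0,0,0],[0,0,0,-0.55,0,0,0],[0,0,0,-0.55,0,0,0]]])

```text
time_s: 12.9
tool_pos: [0.4903, 0.0957, 0.3091]
eef_rot: [[0.004, -0.998, 0.063], [0.001, 0.063, 0.998], [-1.0, -0.004, 0.001]]
ft_force: [-0.1, -0.2, -1.2]
opening: 0.004
```

```bash
python3 -c "
from h import *
st()
for n in ('scene','side'):
  I=capture(n); I=I[120:260,190:340] if n=='scene' else I[125:255,170:310]
  cv2.imwrite('pics/%s7.png'%n,cv2.resize(I,(600,560) if n=='scene' else (560,520),interpolation=cv2.INTER_CUBIC))
"
```

```text
t 12.9 case mm [-27.8   1.  309.1] world [0.4903 0.0957 0.3091] F [-0.1 -0.2 -1.2] op 0.0
[[0.004, -1.0, 0.002], [0.001, 0.002, 1.0], [-1.0, -0.004, 0.001]] [-17.  14.   5.  97.  -1.  69.  74.]
```

View pics/scene7.png

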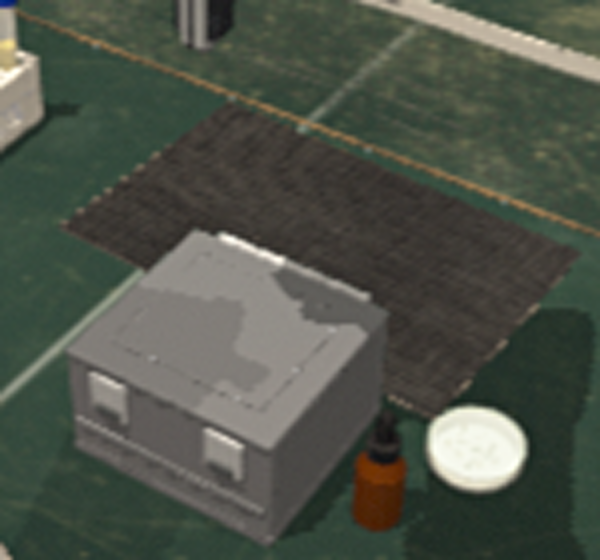

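View pics/side7.png

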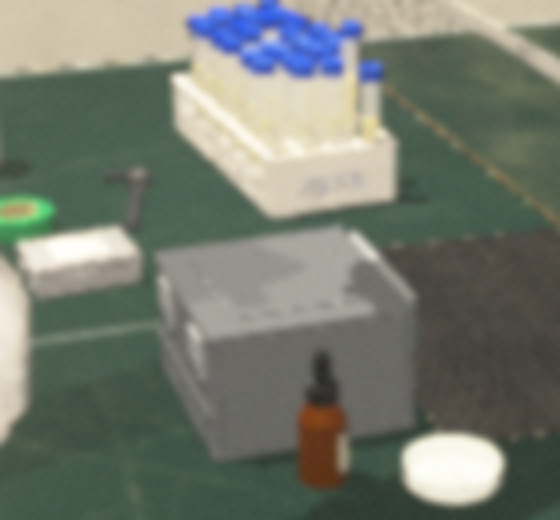

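The lid lies flush on the rim: the front corners at about (70,352) and (275,446) match the rim corners from before, and no gap is visible. The dropper, dish and slide box are at the same pixels as at the start. Handing in.

```bash
python3 -c "
from bench import bot
print(bot.close_job())"
```

```text
the job is handed in; nothing more can be done
None
```

The sample case is closed: I folded the inner flap flat over the vials, then pushed the lid over from behind and pressed it shut. I used the shut fingertips on outer faces only. I handed the job in at about 13 s of the 48 s allowed; the system gives no verdict.

**Flap:** the fingertips stopped on it at 75.7 mm with 19 N, against 76 mm expected for flat. The pictures showed it flat while the lid still stood open.

**Lid:** it ended on a hard stop. The force rose from 7 to 39 N over 0.5 mm, with the tip at 90.5 mm. A shut lid should put the tip at 91 mm, or 92.5 mm if the raised panel is under it, so the reading is 0.5 to 2 mm low. That is within the 2 mm camera calibration. After backing off, the lid looked flush with no gap.

**Surroundings:** the dropper bottle, dish and slide box looked unmoved in the last pictures. The vials are under the closed flap, so I could not check them by camera at the end. The gripper was clear and touching nothing. No check failed.

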